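Seat a drill chuck's taper in its sleeve and hang it in the tool rack

TASK

Put the drill chuck's tapered arbor into the steel sleeve that stands in the blue holder and press or tap it home, firmly enough that friction alone holds the sleeve but never with more than about 30 N on the holder. Then lift both out by the chuck, without touching the sleeve, and hang the tool in the empty hole of the aluminium rack, its collar resting flat on the rack and the sleeve hanging below. Let go, and leave the boring head, the tape roll and the meter where they are.

Things in the scene. Friction and masses are not known exactly. Their poses are not given: they have to be found in the camera images.
- chuck: Drill chuck on a tapered arbor, 0.35 kg, round about z. Origin: centre of the underside of its dark steel collar, z up the axis. Above: collar 66 mm dia, 8 mm thick; black body 44 mm dia, z 8 to 54 mm (grip here); steel nose to z 66 mm. Below: steel taper shank, 28 mm dia at the collar, 18 mm at its end 57.5 mm under it. Starts upright in the wooden stand, collar on the stand's top.
- stand: Fixed wooden block 95 x 95 mm, 66 mm high, with a loose 35 mm hole in the centre of its top, where the chuck waits. Origin: centre of its underside, on the table.
- sleeve: Bright steel taper sleeve: upright tube 42 mm in outer diameter, 70 mm long, about 0.34 kg, open at the top, closed below. Origin: centre of its underside, z up its axis. It stands loose in the holder's pocket with about 2.5 mm of play all round, 30 mm of it above the holder's top.
- sleeve_mouth (a point): Centre of the sleeve's mouth, on its axis at the top rim. Bore 26 mm dia here, narrowing downward as the shank does (5 degrees to the axis). How deep the shank seats varies: just laid in, the collar is 5 to 19 mm above this point. From there stiff, about 9 N per mm: pushed with under 12 N it will not carry the sleeve, with 18 to 26 N friction holds it once the load is off.
- holder: Fixed blue-painted block 110 x 110 mm, 50 mm high on a thin dark foot plate 150 x 130 mm, with a 47 mm round pocket in the centre of its top for the sleeve. Origin: centre of its underside, on the table.
- holder_floor (a point): Centre of the pocket's floor in the holder, 10 mm above the table, 40 mm below the holder's top; the sleeve's origin stands here. Z up.
- rack: Fixed aluminium tool rack: a plate 120 mm (its x) by 260 mm (its y), 10 mm thick, its top 115 mm above the table, on a 12 mm thick leg wall at each y end, open below. Two 53 mm round holes on its y axis at y -62 mm (empty) and +62 mm (holds the boring head). Origin: on the table under the plate's centre.
- rack_hole (a point): Centre of the rack's empty hole, at the plate's top face (115 mm above the table); axes as the rack's. The 42 mm sleeve passes through it, the 66 mm collar does not.
- boring_head: Bystander: boring head with a brass collar 66 mm in diameter hanging in the rack's other hole, 52 mm high above the rack. Origin: centre of its collar's underside.
- tape_roll: Bystander: orange roll of tape 100 mm in diameter, 24 mm high, lying flat on the table. Origin: centre of its underside.
- meter: Bystander: yellow hand multimeter, 75 x 140 mm, 38 mm high, lying flat on the table. Origin: centre of its underside.
Things that resemble listed ones, but are neither listed nor needed, are in the scene too. Several things look just like the holder: the one meant starts farthest to the robot's left.

How it is judged:
By the outcome, as a careful person would: the job done as asked, in the order asked, and still so for the second after the job is handed in, with the robot touching nothing.
It also fails if it takes over 64 s, if anything falls off the work surface, if the arm or the gripper's body presses on something with over 40 N, if the wrist force passes 120 N, or if a joint passes its speed limit or range.

ROBOT

A 6-joint arm with a two-finger parallel gripper is mounted at the origin on the work surface. World frame = base frame: x ahead of the robot, y to its left, z up, the work surface at z = 0. Lengths are in mm, angles in rad, forces in N, time in s.
With the tool pointing down it reaches from about 325 to 900 mm from the base axis. Payload 6.1 kg.
Tool frame: the origin (TCP) lies on the centre line of the jaws, within the pads' length; the fingertips stand env.tip_extent ahead of it and the grasp point (between the pads) lies 11 mm behind it (env.tip_extent is the distance from the TCP to the fingertips, in mm); z points along the fingers, y is the line along which they close (so a half turn about z gives the same grasp; the last joint's range is limited). The gripper opens to 87 mm and grips with 3 to 60 N. Pads are 19 mm wide; open, the fingers measure 117 mm over their backs; the gripper's body (75 mm by 190 mm) begins 51 mm behind the grasp point.
Start: joints at [1.217, 0.22, 1.526, -0, 1.395, -0.126], TCP at [141.146, 608.846, 230.538] pointing down, gripper open.
Joint ranges: [-2.98, 2.98], [-0.91, 2.08], [0.09, 2.57], [-1.24, 4.39], [0.2, 2.65], [-2.68, 2.68]. Speed limits (rad/s): [2.57, 2.57, 3.01, 3.14, 3.14, 3.14].

INTERFACE

Orientations are given as a rotation vector (axis times angle).
In Python, from plant import telemetry, cams, ticket, env gives the robot as it stands.
- The arm moves only by the shell command python3 -m handwheel 'ROWS' [OPENING] [FORCE]. ROWS is a JSON object of lists of equal length, an entry for each row: "dp": the shift along the world's x, y, z in units of 0.075 m (1.0 is 0.075 m), a list of three; "dr": the turn, a rotation vector about the world's x, y, z in units of pi/2 rad (1.0 is pi/2 rad), a list of three. A call has 1 to 8 rows; each row shifts and turns the commanded pose from where the row before left it; what a row does not reach is not made up. A row lasts 1/8 s, in which the tool goes at most 62.5 mm and 10.7 degrees, less where a joint would pass 70% of its speed; a pose out of reach is approached as far as the arm can. A call with a number of a shift or a turn outside -1 to 1 is refused whole. A call with a gripper value outside its range is refused whole. OPENING is the opening, from 0 (shut) to 1 (fully open), set as the call begins (- or left out, the last holds). The fingers move at their own pace and stop on an object; FORCE is the grip in N (left out, the last holds). Time passes only in rows, so rows that do not move let the fingers close. It gives the time, the measured TCP pose, the force, the opening and the grip force at its end, in the units of the state.
- telemetry.observe(): the state, without advancing time (a new reading comes with each control period).
- cams.capture(name): name is "scene" or "side" or "wrist"; returns the picture (480x640x3 uint8, blue, green, red); there is no depth.
- cams.camera_model(name): a dict with "camera_matrix" (3x3 intrinsics, pixels), "k1" (the pictures are not rectified: a ray, as slopes to the right and down, at radius r is drawn at 1 + k1 r^2 times it, then the intrinsics apply), "R" (3x3) and "t" (3): a world point X has camera coordinates R X + t; the wrist camera has in their place "mount" (4x4, takes a point from camera to tool coordinates, whose origin is the TCP and whose axes are the flange's). Camera axes: x right, y down, z forward; pixel columns grow to the right and rows downward; lengths in mm; the calibration is good to about 2 mm. A picture is of the moment at which its call begins: read the wrist's pose just before it. camera_model takes no time and is no camera call.
- ticket.sign_off(): hands the job in; it is judged then, once.
The state is a dict: "t": time; "qpos": joint angles; "qvel": joint speeds; "effort": joint torques, N m; "tcp_pos": TCP position; "ee_rot": TCP orientation; "force": force on the tool from outside, world axes, zero at the start; "moment": the same for the moment, N m; "grip_width": opening from 0.0 (shut) to 1.0 (fully open); "finger_force": force on a finger pad.
Only numpy, scipy, OpenCV 4.12 (cv2) and the standard library are available. Lean on these libraries where they do the work, as an engineer would, in place of code of your own. Each camera call takes 0.05 s, during which the arm holds its last target. There are 200 camera calls.

## Working session

There is one attempt and no reset: what is moved stays moved. The work goes in short steps, Python scripts to look and compute and a shell command to move; the robot and the scene stay as the last step left them, time stands still between calls to the robot, and variables do not carry over. Pictures are saved under pics/ and viewed, at most 10 in all, crops included, and the job is handed in when it is done.

```bash
mkdir -p pics; ls; python3 - <<'E'
from plant import telemetry,cams,env
import cv2
s=telemetry.observe();print(s,env.tip_extent)
for n in("scene","side"):
    cv2.imwrite(f"pics/{n}0.png",cams.capture(n));print(n,cams.camera_model(n))
print(cams.camera_model("wrist"))
E
```

```text
pics
{'t': 0.0, 'qpos': array([ 1.21689088e+00,  2.21220775e-01,  1.52756282e+00,  1.27722448e-05,
        1.39468114e+00, -1.26094745e-01]), 'qvel': array([-5.58683487e-06,  8.35672906e-04,  2.45262345e-03, -6.11565414e-04,
       -1.58506627e-03, -2.27841993e-05]), 'effort': array([-5.78246381e-04, -4.94623339e+01, -3.87370098e+01,  6.99940883e-02,
        5.74563432e-02, -1.12177258e-04]), 'tcp_pos': array([140.94864979, 608.30855791, 229.46610142]), 'ee_rot': array([-3.57022315e-01, -3.12077856e+00,  2.85125392e-03]), 'force': array([-0.62117985,  0.36391695, -0.1717575 ]), 'moment': array([ 0.00929457,  0.00132598, -0.0140309 ]), 'finger_force': 0.0, 'grip_width': 1.0012393155918884} 8.0
scene {'camera_matrix': array([[535.62617201,   0.        , 319.61987052],
       [  0.        , 535.62617201, 236.35374791],
       [  0.        ,   0.        ,   1.        ]]), 'k1': -0.15103554122461874, 'R': array([[-8.84794648e-02,  9.96077783e-01,  6.59486485e-04],
       [ 7.26106509e-01,  6.49516934e-02, -6.84507571e-01],
       [-6.81865619e-01, -6.00860061e-02, -7.29005453e-01]]), 't':
[... 323 characters left out ...]
-0.14281841, -0.53753618, -0.83105822],
       [ 0.20142168,  0.80630916, -0.55614283]]), 't': array([-535.88113086,  126.78934634, 1294.93429076])}
{'camera_matrix': array([[330.39393428,   0.        , 319.37698628],
       [  0.        , 330.39393428, 236.75841797],
       [  0.        ,   0.        ,   1.        ]]), 'k1': 0.007533200849970271, 'mount': array([[ 3.98402389e-04, -9.58467831e-01, -2.85200384e-01,
         7.82759077e+01],
       [ 9.99999879e-01,  4.64610071e-04, -1.64485986e-04,
        -7.10545407e-02],
       [ 2.90161497e-04, -2.85200284e-01,  9.58467899e-01,
        -1.54132600e+02],
       [ 0.00000000e+00,  0.00000000e+00,  0.00000000e+00,
         1.00000000e+00]])}
```

View pics/scene0.png

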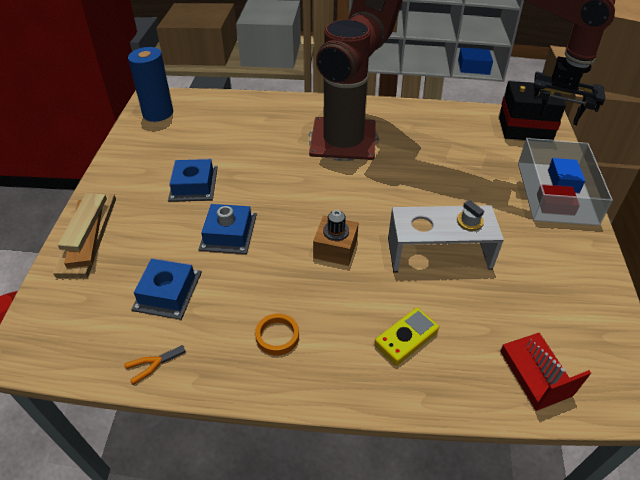

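View pics/side0.png

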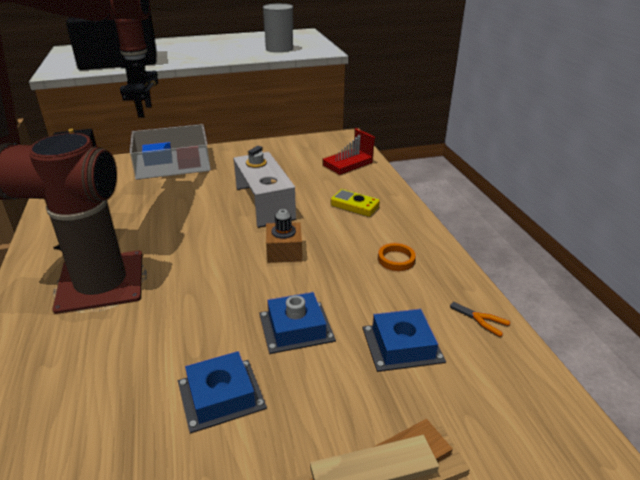

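Scene view: the sleeve is in the rightmost blue holder, which is the robot's left, at about (226,211). The chuck is at (337,213), the empty rack hole at (423,223) and the boring head at (470,213). In the side view the sleeve is at (295,300), the chuck at (283,212) and the hole at (268,181).

```bash
cat > h.py <<'E'
import numpy as np,cv2
from plant import telemetry,cams,env
from scipy.spatial.transform import Rotation as Ro
from scipy.optimize import least_squares
def model(n,s=None):
    m=cams.camera_model(n)
    if n=="wrist":
        T=np.eye(4);T[:3,:3]=Ro.from_rotvec(s["ee_rot"]).as_matrix();T[:3,3]=s["tcp_pos"]
        W=np.linalg.inv(T@np.array(m["mount"]));m["R"]=W[:3,:3];m["t"]=W[:3,3]
    return m
def proj(m,X):
    c=np.atleast_2d(X)@m["R"].T+m["t"];p=c[:,:2]/c[:,2:]
    p=p*(1+m["k1"]*(p**2).sum(1,keepdims=True))
    K=m["camera_matrix"];return p*[K[0,0],K[1,1]]+K[:2,2]
def atz(m,uv,z):
    d=np.array([m["k1"],0,0,0,0.])
    p=cv2.undistortPoints(np.array([[uv]],float),m["camera_matrix"],d)[0,0]
    r=m["R"].T@[p[0],p[1],1];c=-m["R"].T@m["t"];return c+r*(z-c[2])/r[2]
def circ(c,r,n=90):
    a=np.linspace(0,2*np.pi,n);return np.c_[c[0]+r*np.cos(a),c[1]+r*np.sin(a),np.full(n,c[2])]
E
python3 - <<'E'
from h import *
a=model("scene");b=model("side")
for n,z,u,v in[("sleeve",80,(226,211),(295,300)),("chucknose",132,(337,213),(283,212)),("hole",115,(423,223),(268,181)),("boring collar",123,(470,216),(256,161)),("tape",24,(277,331),(397,253)),("meter",38,(408,332),(355,200))]:
    print(n,atz(a,u,z).round(),atz(b,v,z).round())
x=cv2.imread("pics/scene0.png");y=cv2.imread("pics/side0.png")
f=lambda i,u,v,w,h,k:cv2.resize(i[v:v+h,u:u+w],None,fx=k,fy=k,interpolation=cv2.INTER_CUBIC)
cv2.imwrite("pics/c1.png",np.vstack([f(x,190,190,320,80,2.5),np.hstack([f(y,225,140,100,80,4),f(y,250,270,100,80,4)])]))
E
```

```text
sleeve [ 452. -281.   80.] [ 450. -285.   80.]
chucknose [488.  10. 132.] [485.  -0. 132.]
hole [486. 222. 115.] [483. 211. 115.]
boring collar [459. 340. 123.] [468. 337. 123.]
tape [ 770. -105.   24.] [ 768. -109.   24.]
meter [756. 189.  38.] [741. 163.  38.]
```

View pics/c1.png

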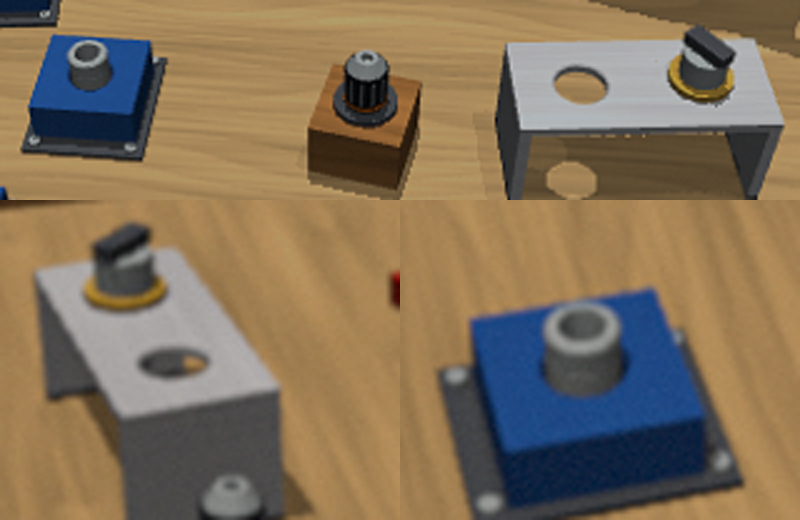

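```bash
python3 -m handwheel '{"dp":[[0.5,-0.6,0],[0.5,-0.6,0],[0.5,-0.6,0],[0.5,-0.6,0],[0.5,-0.6,0],[0.5,-0.6,0],[0.5,-0.6,0],[0.5,-0.6,0]],"dr":[[0,0,0],[0,0,0],[0,0,0],[0,0,0],[0,0,0],[0,0,0],[0,0,0],[0,0,0]]}' 1
python3 -m handwheel '{"dp":[[0.57,-0.43,0.1],[0,0,0],[0,0,0],[0,0,0]],"dr":[[0,0,0],[0,0,0],[0,0,0],[0,0,0]]}'
cat > snap.py <<'E'
import sys,pickle
from h import *
s=telemetry.observe();i=cams.capture("wrist");n=sys.argv[1]
cv2.imwrite(f"pics/{n}.png",i);pickle.dump(s,open(f"pics/{n}.pkl","wb"));print(s["tcp_pos"],s["ee_rot"],abs(s["qvel"]).max())
E
python3 snap.py wrack
```

```text
t: 1.1
tcp_pos: [441.9, 247.2, 230.3]
ee_rot: [-0.357, -3.121, -0.0]
force: [0.8, -0.0, -0.0]
grip_width: 1.002
finger_force: 0.0
t: 1.6
tcp_pos: [482.8, 217.5, 237.6]
ee_rot: [-0.355, -3.12, 0.0]
force: [0.2, -0.5, -0.5]
grip_width: 0.995
finger_force: 0.0
[482.7816038  217.46053856 237.5647403 ] [-3.54506298e-01 -3.12045800e+00  1.85415026e-04] 0.004875579706499101
```

```bash
python3 -m handwheel '{"dp":[[0,-0.7,0],[0,-0.7,0],[0,-0.7,0],[0,-0.7,0],[0,0,0],[0,0,0],[0,0,0]],"dr":[[0,0,0],[0,0,0],[0,0,0],[0,0,0],[0,0,0],[0,0,0],[0,0,0]]}'
python3 snap.py wchuck
python3 -m handwheel '{"dp":[[-0.1,-0.77,0],[-0.1,-0.77,0],[-0.1,-0.77,0],[-0.1,-0.77,0],[-0.1,-0.77,0],[0,0,0],[0,0,0],[0,0,0]],"dr":[[0,0,0],[0,0,0],[0,0,0],[0,0,0],[0,0,0],[0,0,0],[0,0,0],[0,0,0]]}'
python3 snap.py wsleeve
python3 - <<'E'
import cv2,numpy as np
I=[cv2.imread(f"pics/{n}.png")[60:440,130:510] for n in("wrack","wchuck")]
cv2.imwrite("pics/m1.png",np.hstack(I))
E
```

```text
t: 2.52
tcp_pos: [483.8, 8.2, 238.0]
ee_rot: [-0.353, -3.122, -0.001]
force: [-0.1, 0.3, 0.0]
grip_width: 1.001
finger_force: 0.0
[483.79244004   8.19254731 238.00104795] [-3.53353172e-01 -3.12155374e+00 -5.57604973e-04] 0.005274571398637175
t: 3.58
tcp_pos: [447.0, -280.4, 238.0]
ee_rot: [-0.353, -3.122, -0.001]
force: [0.3, 0.1, 0.6]
grip_width: 1.002
finger_force: 0.0
[ 446.96382875 -280.44612788  237.96550645] [-3.53373303e-01 -3.12158699e+00 -7.07536175e-04] 0.004698052894909411
```

View pics/m1.png

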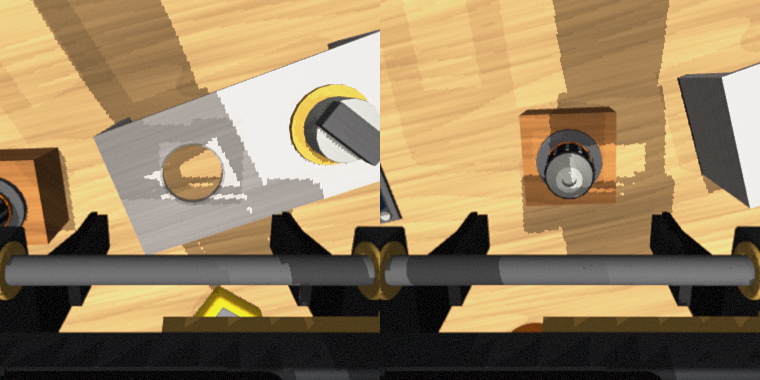

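View pics/wsleeve.png

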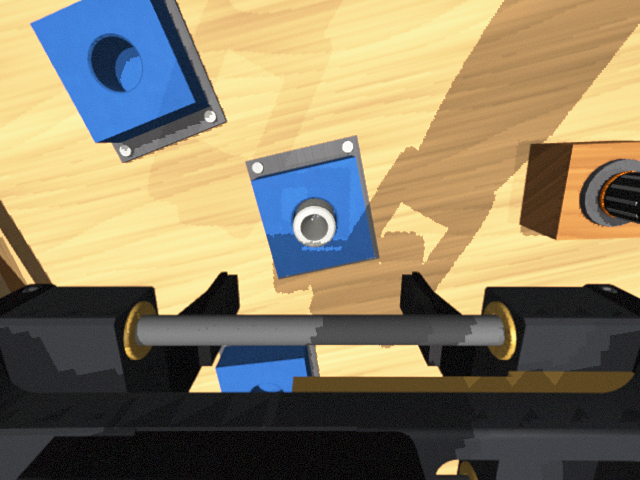

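Wrist pictures: the rack hole is at (323,232), the chuck nose at (319,237) and the sleeve rim at (314,226). I'll refine these with circle overlays and compare them with the fixed cameras.

```bash
cat > fit.py <<'E'
from h import *
import pickle
def edges(g):
    g=cv2.GaussianBlur(g.astype(np.float32),(0,0),1.2)
    return np.hypot(cv2.Sobel(g,cv2.CV_32F,1,0),cv2.Sobel(g,cv2.CV_32F,0,1))
def refine(m,img,c,circs,rng=8):
    """maximise edge strength under projected circles [(r,dz)] around c; c z fixed"""
    e=edges(cv2.cvtColor(img,cv2.COLOR_BGR2GRAY));best=None
    for step,span in((1,rng),(.25,1)):
        c0=c if best is None else best[1]
        for dx in np.arange(-span,span+.01,step):
            for dy in np.arange(-span,span+.01,step):
                k=np.array([c0[0]+dx,c0[1]+dy,c[2]]);sc=0
                for r,dz in circs:
                    p=proj(m,circ(k+[0,0,dz],r)).astype(np.float32)
                    sc+=np.sqrt(cv2.remap(e,p[None,:,0].copy(),p[None,:,1].copy(),cv2.INTER_LINEAR)).mean()
                if best is None or sc>best[0]:best=(sc,k)
    return best[1]
E
python3 - <<'E'
from fit import *
out=[]
for n,uv,z,cs in[("wrack",(323,232),115,[(26.5,0)]),("wchuck",(319,218),74,[(33,0)]),("wsleeve",(314,226),80,[(21,0),(13,0)])]:
    i=cv2.imread(f"pics/{n}.png");m=model("wrist",pickle.load(open(f"pics/{n}.pkl","rb")))
    c0=atz(m,uv,z);c=refine(m,i,c0,cs);print(n,c0.round(1),c.round(1))
    for nm in("scene","side"):
        f=cv2.imread(f"pics/{nm}0.png");print("  ",nm,refine(model(nm),f,c,cs,10).round(1))
    big=cv2.resize(i,None,fx=4,fy=4)
    dr=[(*t,c) for t in cs]+([(22,-8+54-0,c)] if n=="wchuck" else [])
    for r,dz,cc in dr:
        cv2.polylines(big,[(proj(m,circ(cc+[0,0,dz],r))*4+1.5).astype(int)],True,(0,0,255),1)
    u,v=(np.array(proj(m,c)[0])*4).astype(int);out.append(big[v-190:v+190,u-130:u+130])
cv2.imwrite("pics/ov.png",np.hstack(out))
E
```

```text
wrack [483.1 220.5 115. ] [484.3 219.7 115. ]
   scene [486.8 220.  115. ]
   side [484.3 216.  115. ]
wchuck [480.8   8.4  74. ] [483.8   7.4  74. ]
   scene [493.3   8.2  74. ]
   side [483.   -3.6  74. ]
wsleeve [ 449.3 -286.4   80. ] [ 449.8 -286.9   80. ]
   scene [ 452.1 -285.9   80. ]
   side [ 448.8 -288.7   80. ]
```

View pics/ov.png

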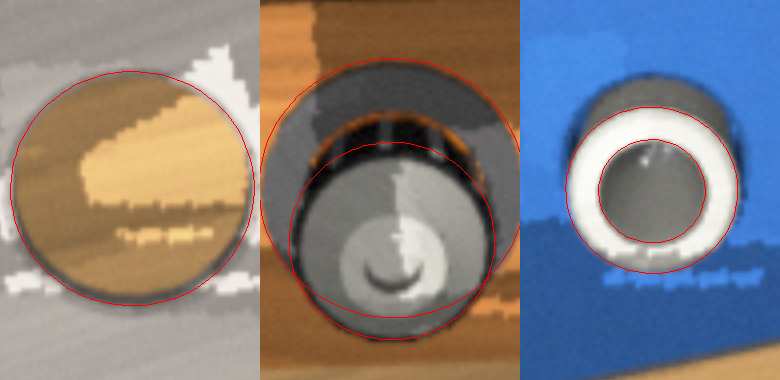

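Overlays match the edges well. Hole (484,220), chuck (484,7.5) and sleeve (450,-287) agree with the stated sizes and heights. Next is the grasp.

```bash
python3 -m handwheel '{"dp":[[0.1,0.76,0],[0.1,0.77,0],[0.1,0.77,0],[0.1,0.77,0],[0.09,0.77,0],[0,0,-0.3],[0,0,-0.5],[0,0,-0.5]],"dr":[[0,0,0],[0,0,0],[0,0,0],[0,0,0],[0,0,0],[0,0,0],[0,0,0],[0,0,0]]}'
python3 -m handwheel '{"dp":[[0,0,-0.4],[0,0,-0.27],[0,0,0],[0,0,0]],"dr":[[0,0,0],[0,0,0],[0,0,0],[0,0,0]]}'
```

```text
t: 4.62
tcp_pos: [483.2, 7.4, 140.1]
ee_rot: [0.352, 3.12, -0.0]
force: [-0.4, -0.5, -0.7]
grip_width: 0.998
finger_force: 0.0
t: 5.12
tcp_pos: [483.8, 6.4, 91.4]
ee_rot: [0.355, 3.12, -0.0]
force: [0.5, 0.5, -0.5]
grip_width: 1.0
finger_force: 0.0
```

```bash
python3 -m handwheel '{"dp":[[0,0,-0.02],[0,0,0],[0,0,0],[0,0,0],[0,0,0],[0,0,0],[0,0,0],[0,0,0]],"dr":[[0,0,0],[0,0,0],[0,0,0],[0,0,0],[0,0,0],[0,0,0],[0,0,0],[0,0,0]]}' 0.3 60
python3 -m handwheel '{"dp":[[0,0,0],[0,0,0],[0,0,0],[0,0,0]],"dr":[[0,0,0],[0,0,0],[0,0,0],[0,0,0]]}'
```

```text
t: 6.12
tcp_pos: [483.2, 6.0, 88.8]
ee_rot: [0.357, 3.121, 0.0]
force: [0.3, 3.0, 0.6]
grip_width: 0.496
finger_force: 60.0
t: 6.62
tcp_pos: [483.2, 5.9, 88.8]
ee_rot: [0.357, 3.121, 0.0]
force: [0.3, 2.3, 0.6]
grip_width: 0.494
finger_force: 60.0
```

```bash
python3 -m handwheel '{"dp":[[0,0,0.1],[0,0,0.4],[0,0,0.5],[0,0,0.4],[0,0,0],[0,0,0],[0,0,0]],"dr":[[0,0,0],[0,0,0],[0,0,0],[0,0,0],[0,0,0],[0,0,0],[0,0,0]]}'
python3 snap.py wheld
python3 - <<'E'
from fit import *
s=pickle.load(open("pics/wheld.pkl","rb"));m=model("wrist",s);i=cv2.imread("pics/wheld.png")
o=s["tcp_pos"]-[0,0,22.8];c=refine(m,i,o+[0,0,8],[(33,0)],6);print(s["force"],s["moment"],c-s["tcp_pos"])
big=cv2.resize(i,None,fx=2,fy=2);cv2.polylines(big,[(proj(m,circ(c,33))*2+.5).astype(int)],True,(0,0,255),1)
cv2.polylines(big,[(proj(m,circ(c+[0,0,46],22))*2+.5).astype(int)],True,(0,255,0),1)
u,v=(proj(m,c)[0]*2).astype(int);cv2.imwrite("pics/ov2.png",big[max(v-250,0):v+250,u-250:u+250])
E
```

```text
t: 7.5
tcp_pos: [481.8, 5.9, 191.7]
ee_rot: [-0.357, -3.118, 0.0]
force: [-0.2, -0.3, -3.6]
grip_width: 0.495
finger_force: 60.0
[481.83903459   5.9391463  191.72021558] [-3.56730167e-01 -3.11763089e+00  7.94908760e-05] 0.005283012292347737
[-0.17390733 -0.30652461 -3.62308661] [-0.01423937 -0.01850798  0.03214631] [  0.25   0.   -14.8 ]
```

View pics/ov2.png

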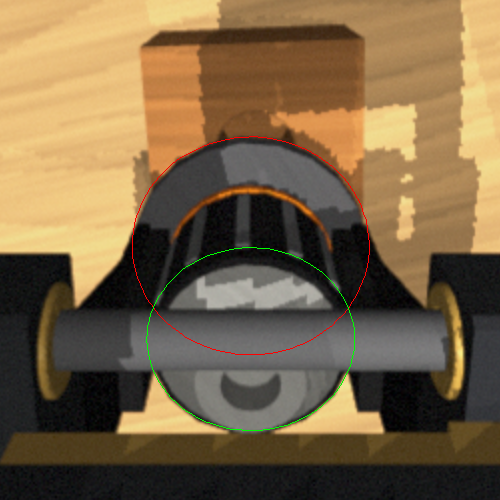

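The held chuck is centred on the TCP within 0.3 mm, so I'm moving above the sleeve.

```bash
python3 -m handwheel '{"dp":[[-0.09,-0.78,0],[-0.09,-0.78,0],[-0.09,-0.78,0],[-0.08,-0.78,0],[-0.08,-0.78,0],[0,0,0],[0,0,0],[0,0,0]],"dr":[[0,0,0],[0,0,0],[0,0,0],[0,0,0],[0,0,0],[0,0,0],[0,0,0],[0,0,0]]}'
```

```text
t: 8.55
tcp_pos: [450.9, -285.2, 193.2]
ee_rot: [-0.355, -3.121, -0.002]
force: [-0.5, 0.2, -2.9]
grip_width: 0.495
finger_force: 60.0
```

```bash
python3 -m handwheel '{"dp":[[-0.016,-0.022,-0.2],[0,0,-0.3],[0,0,0],[0,0,0],[0,0,0]],"dr":[[0,0,0],[0,0,0],[0,0,0],[0,0,0],[0,0,0]]}'
python3 -m handwheel '{"dp":[[0,0,-0.2],[0,0,-0.2],[0,0,0],[0,0,0]],"dr":[[0,0,0],[0,0,0],[0,0,0],[0,0,0]]}'
```

```text
t: 9.18
tcp_pos: [450.3, -288.6, 157.3]
ee_rot: [0.356, 3.12, -0.002]
force: [0.5, 0.0, -3.0]
grip_width: 0.495
finger_force: 60.0
t: 9.68
tcp_pos: [449.4, -288.0, 125.8]
ee_rot: [-0.357, -3.12, -0.001]
force: [-0.9, 1.0, -3.6]
grip_width: 0.494
finger_force: 60.0
```

```bash
python3 -m handwheel '{"dp":[[0,0.01,-0.03],[0,0,-0.02],[0,0,0],[0,0,0]],"dr":[[0,0,0],[0,0,0],[0,0,0],[0,0,0]]}'
```

```text
t: 10.18
tcp_pos: [449.7, -287.5, 122.6]
ee_rot: [0.357, 3.121, 0.0]
force: [-0.4, 1.0, -1.8]
grip_width: 0.495
finger_force: 60.0
```

```bash
python3 -m handwheel '{"dp":[[0,0,-0.01],[0,0,-0.01],[0,0,0],[0,0,0]],"dr":[[0,0,0],[0,0,0],[0,0,0],[0,0,0]]}'
```

```text
t: 10.68
tcp_pos: [449.6, -287.5, 121.0]
ee_rot: [-0.357, -3.121, -0.0]
force: [-0.4, 0.6, -2.5]
grip_width: 0.498
finger_force: 60.0
```

```bash
python3 -m handwheel '{"dp":[[0,0,-0.01],[0,0,-0.01],[0,0,0],[0,0,0]],"dr":[[0,0,0],[0,0,0],[0,0,0],[0,0,0]]}'
```

```text
t: 11.18
tcp_pos: [449.6, -287.5, 119.4]
ee_rot: [-0.357, -3.121, -0.0]
force: [-0.6, 0.9, -3.1]
grip_width: 0.496
finger_force: 60.0
```

```bash
python3 -m handwheel '{"dp":[[0,0,-0.01],[0,0,-0.01],[0,0,0],[0,0,0]],"dr":[[0,0,0],[0,0,0],[0,0,0],[0,0,0]]}'
```

```text
t: 11.68
tcp_pos: [449.6, -287.5, 117.9]
ee_rot: [-0.357, -3.121, -0.0]
force: [-0.8, 1.6, -1.6]
grip_width: 0.495
finger_force: 60.0
```

```bash
python3 -m handwheel '{"dp":[[0,0,-0.01],[0,0,-0.01],[0,0,0],[0,0,0]],"dr":[[0,0,0],[0,0,0],[0,0,0],[0,0,0]]}'
```

```text
t: 12.18
tcp_pos: [449.6, -287.5, 116.5]
ee_rot: [-0.357, -3.121, -0.0]
force: [-0.4, 1.4, -2.5]
grip_width: 0.495
finger_force: 60.0
```

```bash
python3 -m handwheel '{"dp":[[0,0,-0.01],[0,0,-0.01],[0,0,0],[0,0,0]],"dr":[[0,0,0],[0,0,0],[0,0,0],[0,0,0]]}'
```

```text
t: 12.68
tcp_pos: [449.7, -287.5, 115.0]
ee_rot: [-0.357, -3.121, -0.0]
force: [-1.9, 3.2, -0.5]
grip_width: 0.502
finger_force: 60.0
```

```bash
python3 -m handwheel '{"dp":[[-0.006,0.01,0],[0,0,0],[0,0,0]],"dr":[[0,0,0],[0,0,0],[0,0,0]]}'
```

```text
t: 13.05
tcp_pos: [449.2, -286.8, 114.9]
ee_rot: [-0.357, -3.121, 0.0]
force: [-1.0, 2.0, -1.9]
grip_width: 0.495
finger_force: 60.0
```

```bash
python3 -m handwheel '{"dp":[[-0.006,0.014,0],[0,0,-0.01],[0,0,0],[0,0,0]],"dr":[[0,0,0],[0,0,0],[0,0,0],[0,0,0]]}'
```

```text
t: 13.55
tcp_pos: [448.9, -286.0, 114.4]
ee_rot: [0.357, 3.121, -0.001]
force: [-0.3, -1.1, -2.7]
grip_width: 0.495
finger_force: 60.0
```

```bash
python3 -m handwheel '{"dp":[[0,-0.004,-0.01],[0,0,-0.005],[0,0,0],[0,0,0]],"dr":[[0,0,0],[0,0,0],[0,0,0],[0,0,0]]}'
```

```text
t: 14.05
tcp_pos: [448.8, -286.1, 113.2]
ee_rot: [0.357, 3.121, -0.0]
force: [-0.7, -0.4, -3.3]
grip_width: 0.494
finger_force: 60.0
```

```bash
python3 -m handwheel '{"dp":[[0,0,-0.01],[0,0,-0.005],[0,0,0],[0,0,0]],"dr":[[0,0,0],[0,0,0],[0,0,0],[0,0,0]]}'
```

```text
t: 14.55
tcp_pos: [448.9, -286.2, 112.3]
ee_rot: [0.357, 3.121, -0.001]
force: [-1.6, -1.0, -0.3]
grip_width: 0.494
finger_force: 60.0
```

```bash
python3 -m handwheel '{"dp":[[-0.004,-0.002,-0.005],[0,0,-0.004],[0,0,0],[0,0,0]],"dr":[[0,0,0],[0,0,0],[0,0,0],[0,0,0]]}'
```

```text
t: 15.05
tcp_pos: [448.8, -286.3, 111.8]
ee_rot: [0.357, 3.121, -0.0]
force: [0.2, 0.8, 3.7]
grip_width: 0.495
finger_force: 60.0
```

```bash
python3 -m handwheel '{"dp":[[0,0,-0.006],[0,0,-0.006],[0,0,0],[0,0,0]],"dr":[[0,0,0],[0,0,0],[0,0,0],[0,0,0]]}'
```

```text
t: 15.55
tcp_pos: [448.9, -286.4, 111.4]
ee_rot: [0.357, 3.12, -0.001]
force: [-1.1, 1.0, 7.6]
grip_width: 0.496
finger_force: 60.0
```

```bash
python3 -m handwheel '{"dp":[[0,0,-0.008],[0,0,-0.008],[0,0,0],[0,0,0]],"dr":[[0,0,0],[0,0,0],[0,0,0],[0,0,0]]}'
```

```text
t: 16.05
tcp_pos: [449.1, -286.5, 111.0]
ee_rot: [0.357, 3.12, -0.001]
force: [-3.1, 2.8, 13.0]
grip_width: 0.492
finger_force: 60.0
```

```bash
python3 -m handwheel '{"dp":[[-0.006,0.004,-0.006],[0,0,-0.006],[0,0,0],[0,0,0],[0,0,0]],"dr":[[0,0,0],[0,0,0],[0,0,0],[0,0,0],[0,0,0]]}'
python3 -c "
from plant import telemetry as t
print(t.observe()['force'])"
```

```text
t: 16.68
tcp_pos: [449.1, -286.5, 110.8]
ee_rot: [0.357, 3.119, -0.002]
force: [-1.6, 2.8, 16.3]
grip_width: 0.492
finger_force: 60.0
[-1.64790783  2.82004784 16.2896905 ]
```

```bash
python3 -m handwheel '{"dp":[[-0.004,0.006,-0.006],[0,0,0],[0,0,0],[0,0,0]],"dr":[[0,0,0],[0,0,0],[0,0,0],[0,0,0]]}'; python3 -m handwheel '{"dp":[[0,0,0]],"dr":[[0,0,0]]}'
```

```text
t: 17.18
tcp_pos: [449.1, -286.4, 110.8]
ee_rot: [0.357, 3.118, -0.003]
force: [-2.9, 1.9, 17.7]
grip_width: 0.496
finger_force: 60.0
t: 17.3
tcp_pos: [449.1, -286.4, 110.8]
ee_rot: [0.357, 3.118, -0.003]
force: [-3.6, 3.0, 18.0]
grip_width: 0.492
finger_force: 60.0
```

About 21 N of press. Now lifting gently.

```bash
python3 -m handwheel '{"dp":[[0.006,-0.003,0.02],[0,0,0.04],[0,0,0.06],[0,0,0.1],[0,0,0],[0,0,0],[0,0,0]],"dr":[[0,0,0],[0,0,0],[0,0,0],[0,0,0],[0,0,0],[0,0,0],[0,0,0]]}'
```

```text
t: 18.18
tcp_pos: [448.0, -285.5, 124.1]
ee_rot: [-0.357, -3.121, -0.0]
force: [-0.0, -1.1, -6.3]
grip_width: 0.497
finger_force: 60.0
```

```bash
python3 -m handwheel '{"dp":[[0,0,0.1],[0,0,0.2],[0,0,0.3],[0,0,0.4],[0,0,0.4],[0,0,0.2],[0,0,0],[0,0,0]],"dr":[[0,0,0],[0,0,0],[0,0,0],[0,0,0],[0,0,0],[0,0,0],[0,0,0],[0,0,0]]}'
python3 snap.py wlift
python3 -c "
from h import *
cv2.imwrite('pics/slift.png',cv2.resize(cams.capture('side')[180:380,210:410],None,fx=3,fy=3))"
```

```text
t: 19.18
tcp_pos: [447.6, -285.2, 243.1]
ee_rot: [-0.357, -3.119, -0.002]
force: [-0.3, -0.3, -6.4]
grip_width: 0.498
finger_force: 60.0
[ 447.60111694 -285.18928831  243.08959902] [-3.56883132e-01 -3.11948962e+00 -1.87451820e-03] 0.011767327647794965
```

View pics/slift.png

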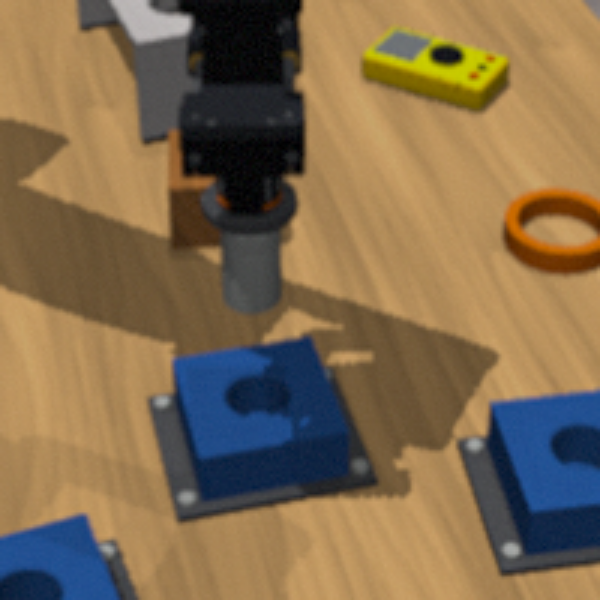

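The side view shows the sleeve hanging straight under the collar, and the pocket is empty at about (258,395) in the crop. Carrying it to the rack.

```bash
python3 -m handwheel '{"dp":[[0.05,0.3,0.05],[0.05,0.5,0.05],[0.05,0.75,0],[0.05,0.75,0],[0.05,0.75,0],[0.05,0.75,0],[0.05,0.75,0],[0.05,0.75,0]],"dr":[[0,0,0],[0,0,0],[0,0,0],[0,0,0],[0,0,0],[0,0,0],[0,0,0],[0,0,0]]}'
python3 -m handwheel '{"dp":[[0.03,0.75,0],[0.03,0.45,0],[0.03,0.23,0],[0,0,0],[0,0,0],[0,0,0]],"dr":[[0,0,0],[0,0,0],[0,0,0],[0,0,0],[0,0,0],[0,0,0]]}'
```

```text
t: 20.27
tcp_pos: [477.6, 113.6, 251.0]
ee_rot: [-0.357, -3.12, 0.001]
force: [1.6, 1.1, -5.3]
grip_width: 0.49
finger_force: 60.0
t: 21.02
tcp_pos: [485.1, 217.9, 251.8]
ee_rot: [-0.36, -3.121, 0.001]
force: [-0.2, 0.5, -5.5]
grip_width: 0.488
finger_force: 60.0
```

```bash
python3 -m handwheel '{"dp":[[-0.012,0.015,-0.2],[0,0,-0.2],[0,0,-0.1],[0,0,0],[0,0,0],[0,0,0]],"dr":[[0,0,0],[0,0,0],[0,0,0],[0,0,0],[0,0,0],[0,0,0]]}'
```

```text
t: 21.78
tcp_pos: [484.4, 220.4, 215.1]
ee_rot: [0.357, 3.12, 0.001]
force: [0.1, 0.4, -6.3]
grip_width: 0.494
finger_force: 60.0
```

```bash
python3 -m handwheel '{"dp":[[0,-0.008,-0.1],[0,0,-0.2],[0,0,-0.2],[0,0,-0.1],[0,0,0],[0,0,0]],"dr":[[0,0,0],[0,0,0],[0,0,0],[0,0,0],[0,0,0],[0,0,0]]}'
```

```text
t: 22.52
tcp_pos: [484.4, 219.7, 169.8]
ee_rot: [0.357, 3.121, 0.0]
force: [0.1, 0.0, -6.2]
grip_width: 0.495
finger_force: 60.0
```

```bash
python3 -m handwheel '{"dp":[[0,0,-0.15],[0,0,-0.15],[0,0,-0.05],[0,0,0],[0,0,0],[0,0,0]],"dr":[[0,0,0],[0,0,0],[0,0,0],[0,0,0],[0,0,0],[0,0,0]]}'
```

```text
t: 23.28
tcp_pos: [484.4, 219.7, 143.6]
ee_rot: [0.357, 3.121, 0.0]
force: [0.7, 0.2, -6.2]
grip_width: 0.493
finger_force: 60.0
```

```bash
python3 -m handwheel '{"dp":[[0,0,-0.04],[0,0,-0.03],[0,0,0],[0,0,0],[0,0,0]],"dr":[[0,0,0],[0,0,0],[0,0,0],[0,0,0],[0,0,0]]}'
```

```text
t: 23.9
tcp_pos: [484.0, 219.6, 137.9]
ee_rot: [0.357, 3.121, 0.0]
force: [-0.5, -0.3, -5.9]
grip_width: 0.496
finger_force: 60.0
```

```bash
python3 -m handwheel '{"dp":[[0,0,-0.008],[0,0,-0.006],[0,0,0],[0,0,0]],"dr":[[0,0,0],[0,0,0],[0,0,0],[0,0,0]]}'
```

```text
t: 24.4
tcp_pos: [484.1, 219.6, 137.8]
ee_rot: [0.357, 3.121, -0.0]
force: [-5.2, -2.1, 3.5]
grip_width: 0.493
finger_force: 60.0
```

Contact at exactly the expected height. Relieving the load and releasing.

```bash
python3 -m handwheel '{"dp":[[0,0,0.006],[0,0,0],[0,0,0]],"dr":[[0,0,0],[0,0,0],[0,0,0]]}'
python3 -m handwheel '{"dp":[[0,0,0],[0,0,0],[0,0,0],[0,0,0],[0,0,0],[0,0,0]],"dr":[[0,0,0],[0,0,0],[0,0,0],[0,0,0],[0,0,0],[0,0,0]]}' 1
```

```text
t: 24.78
tcp_pos: [484.1, 219.6, 137.8]
ee_rot: [0.357, 3.121, -0.0]
force: [-5.5, -2.5, 3.6]
grip_width: 0.493
finger_force: 60.0
t: 25.52
tcp_pos: [484.1, 219.6, 137.3]
ee_rot: [0.357, 3.121, -0.0]
force: [-0.3, 0.2, -0.3]
grip_width: 0.986
finger_force: 0.0
```

```bash
python3 -m handwheel '{"dp":[[0,0,0.15],[0,0,0.3],[0,0,0.4],[0,0,0.4],[0,0,0.2],[0,0,0],[0,0,0],[0,0,0]],"dr":[[0,0,0],[0,0,0],[0,0,0],[0,0,0],[0,0,0],[0,0,0],[0,0,0],[0,0,0]]}'
python3 snap.py wend
python3 - <<'E'
from fit import *
f=lambda i,u,v:cv2.resize(i[v:v+120,u:u+130],None,fx=3,fy=3,interpolation=cv2.INTER_CUBIC)
w=cv2.imread("pics/wend.png");m=model("wrist",pickle.load(open("pics/wend.pkl","rb")))
c=refine(m,w,np.array([484.2,219.7,123]),[(33,0)],6);print(c)
cv2.imwrite("pics/end.png",np.hstack([f(cams.capture("scene"),385,180),f(cams.capture("side"),210,140)]))
E
```

```text
t: 26.52
tcp_pos: [483.3, 219.4, 244.5]
ee_rot: [-0.357, -3.119, 0.002]
force: [0.2, 0.0, 0.1]
grip_width: 0.999
finger_force: 0.0
[483.28747419 219.38217556 244.51976078] [-3.56815482e-01 -3.11881749e+00  1.52999705e-03] 0.003225860838273697
[485.2 219.2 123. ]
```

View pics/end.png

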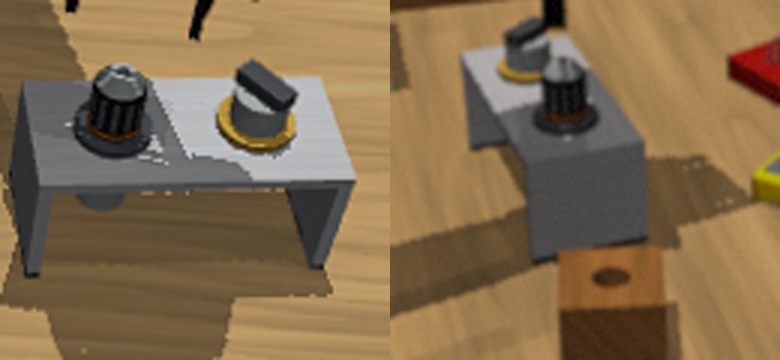

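The collar sits flat on the rack. The sleeve hangs below it, visible at (100,200) in the left crop, and the boring head is undisturbed. Handing in.

```bash
python3 -c "
from plant import ticket
print(ticket.sign_off())"
```

```text
the job is handed in; nothing more can be done
None
```

The chuck was pressed into the sleeve with about 21 N, lifted out by its body, and hung in the rack's empty hole with its collar flat and the sleeve below; the gripper was clear and the job handed in after about 27 s.

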